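# Turn the soldering board clean side up onto the hearth

## Task

The scorched soldering board has to be turned over: slide it up against the front of the low hearth, tip it up on its edge against the hearth and over onto it so that the clean white face is up, then push it home until its edge sits flush against the steel fence at the back, all of it lying flat on the hearth. The board is brittle, so go gently: the fingers must never press on it with more than 25 N. Leave the other things on the bench where they are.

Things in the scene. Friction and masses are not known exactly. Their poses are not given: they have to be found in the camera images.
- board: loose soldering board, flat, 100 (x) by 100 (y) by 14 mm thick (z), 0.16-0.26 kg; origin at its centre. +z face: brownish grey with black scorch marks, up at the start; -z face: clean white. Starts flat on the bench before the hearth, turned up to 0.2 rad from it. Fingertips pushing on its edge with about 11 N, far edge butted on the hearth, can drag that edge up; less may slip.
- hearth: fixed low hearth, reddish firebrick top, steel fence along its back. Origin: foot of the middle of the brick's front edge (robot side), at bench height; x to the fence, y along the front, z up. 110 mm deep, 190 wide, top 18 high. Below the brick's front edge a slippery, stiff steel stop bar 15 high stands proud by an unmeasured 0 to 10 mm. Fence's near face at x = 110, full width, top 43 high.
- dish: bystander: small white china bowl, 52 mm across, 26 mm high, beside the hearth; origin at its foot
- bangle: bystander: brass ring, 66 mm across, 10 mm high, lying flat beside the hearth; origin at its foot
- pincers: bystander: red-handled pliers lying on the bench, about 115 mm long, 10 mm high
- mallet: bystander: small hammer lying on the bench
- mandrel: bystander: wooden ring cone standing upright, 44 mm across its foot, 110 mm high
- flux: bystander: amber jar with black cap, 44 mm across, 75 mm high
- wax: bystander: green block of carving wax, 50 x 35 x 25 mm
Things that resemble listed ones, but are neither listed nor needed, are in the scene too. What is shaped like the board but blue or purple is not meant. Of the things that look like the hearth, the larger one is meant.

How it is judged (in metres and radians):
On the way, in this order (a step that is already met when the one before it is completed fails the run):
1. the board, still flat, is butted against the front of the hearth (contact force between board and hearth above 0.3 N and angle between board's own z axis and vertical below 0.12 rad and x of board in the frame of hearth between -0.067 and -0.045 m), for 0.05 s.
2. the board is tipped up steeply on its edge, bearing against the hearth (angle between board's own z axis and vertical between 0.8 and 2 rad and contact force between board and hearth above 0.1 N and x of board in the frame of hearth below 0.03 m), for 0.05 s.
At the end, for the whole second after the job is handed in: the board lies flat on the hearth's top, clean face up (within 0.06 rad), its edge within 4 mm of the fence and parallel to it within 0.06 rad, not beyond either end of the hearth, at rest (angle between board's own z axis and vertical above 3.08 rad and x of board in the frame of hearth between 0.056 and 0.064 m and y of board in the frame of hearth between -0.044 and 0.044 m and z of board in the frame of hearth below 0.028 m and angle between the x axis of board and the x axis of hearth, either way round below 0.06 rad and linear speed of board below 0.01 m/s); the robot touches nothing.
It fails at once if the fingers press on the board with more than 25 N (contact force between the fingers and board above 25 N).
It fails at once if a bystander is moved by more than 20 mm (distance of any of dish, bangle, pincers, mallet, mandrel, flux, wax from where it was at the start of the episode above 0.02 m).
It also fails if it takes over 72 s, if anything falls off the work surface, if the arm or the gripper's body presses on something with over 40 N, if the wrist force passes 120 N, or if a joint passes its speed limit or range.

## Robot

A 6-joint arm with a two-finger parallel gripper is mounted at the origin on the work surface. World frame = base frame: x ahead of the robot, y to its left, z up, the work surface at z = 0. Lengths are in m, angles in degrees, forces in N, time in s.
With the tool pointing down it reaches from about 0.25 to 0.725 m from the base axis. Payload 9.7 kg.
Tool frame: the origin (TCP) lies between the finger pads; the fingertips stand 22 mm ahead of it and the grasp point (between the pads) lies 3 mm ahead of it; z points along the fingers, y is the line along which they close (so a half turn about z gives the same grasp; the last joint's range is limited). The gripper opens to 85 mm and grips with 20 to 120 N. Pads are 22 mm wide; open, the fingers measure 114 mm over their backs; the gripper's body (76 mm by 85 mm) begins 54 mm behind the grasp point. The pads swing forward as they close: fully open they stand 13 mm farther back than shut.
Start: joints at [76.662, 4.979, 10.078, 95.1, 0, 90], TCP at [0.127, 0.535, 0.253] pointing down, gripper open.
Joint ranges: [-179.16, 179.16], [-48.56, 103.87], [-65.8, 70.77], [-126.05, 130.52], [-82.76, 87.17], [-180, 180]. Speed limits (degrees/s): [127.2, 127.2, 147.25, 180, 180, 180].

## Interface

Orientations are given as [roll, pitch, yaw] about the fixed x, y, z axes, in that order (R = Rz(yaw) Ry(pitch) Rx(roll)).
In Python, from workcell import bot, viewer, finder gives the robot as it stands.
- The arm moves only by the tool move_arm, never from a script. Its arguments are lists of equal length, an entry for each row: "offset": the shift along the tool's x, y, z in cm, a list of three; "twist": the turn, a rotation vector about the tool's x, y, z in rad, a list of three; "grip": the opening, from 0 (shut) to 1 (fully open). In form: {"offset": [[x, y, z], ...], "twist": [[ax, ay, az], ...], "grip": [grip, ...]}. A call has 1 to 5 rows; each row shifts and turns the commanded pose from where the row before left it, along the tool's axes as they then stand; what a row does not reach is not made up. A row lasts 1/10 s, in which the tool goes at most 50 mm and 8.59 degrees, less where a joint would pass 70% of its speed; a pose out of reach is approached as far as the arm can. A call is refused whole if a number of a shift passes 5 or a number of a turn 0.15, either way. A call with a gripper value outside its range is refused whole. The fingers move at their own pace and stop on an object; "force" is the grip in N (left out, the last holds). Time passes only in rows, so rows that do not move let the fingers close. It gives the time, the measured TCP pose, the force, the opening and the grip force at its end, in the units of the state.
- bot.get_obs(): the state, without advancing time (a new reading comes with each control period).
- viewer.camera(name): name is "scene" or "side" or "wrist"; returns a dict with "color" (384x512x3 uint8, red, green, blue), "depth" (384x512 float32, m along the optical axis (not along the pixel's ray), 0 where there is no reading), "vfov" (degrees; the focal length in pixels is half the picture's height over the tangent of half this angle, whatever the lens; pixels are square), "cx", "cy" (the principal point, pixels), "position" and "attitude" of the camera in the world; the wrist camera has in their place "tool_from_camera" (4x4, takes a point from camera to tool coordinates, whose origin is the TCP and whose axes are the flange's). Camera axes: x right, y down, z forward; pixel columns grow to the right and rows downward; lengths in m; the calibration is good to about 2 mm. A picture is of the moment at which its call begins: read the wrist's pose just before it.
- bot.job_done(): hands the job in; it is judged then, once.
Trained networks look in a picture, given as the dict that the camera call returned (one of the last four; its "shot" number tells which), for a name from the list of things; names that differ only in an ending like _2 or _b are one class to them, and where a whole thing is asked for, a point or a joint stands for the part that bears it (a point fixed in the world has none). Each returns a list of dicts, best first, with "p" (0 to 1); they miss things now and then, are a little off and sometimes report something else, mostly with a low value. They report only what shows in the picture. A call takes as long as a camera call. They do not tell look-alikes from the thing itself.
- finder.boxes_of(picture, thing): "position" ([column, row] in pixels, amid what is visible of it).
- finder.pinpoint(picture, thing): "position" ([column, row] in pixels: a listed point, or the origin of a listed thing).
The state is a dict: "time": time; "q": joint angles; "qd": joint speeds; "joint_efforts": joint torques, N m; "ee_pos": TCP position; "tcp_rot": TCP orientation; "wrist_force": force on the tool from outside, world axes, zero at the start; "torque": the same for the moment, N m; "opening": finger opening in m; "grasp_force": force on a finger pad.
Only numpy, scipy, OpenCV 4.12 (cv2) and the standard library are available. Lean on these libraries where they do the work, as an engineer would, in place of code of your own. Each camera call takes 0.05 s, during which the arm holds its last target. There are 200 camera calls.

## Working session

There is one attempt and no reset: what is moved stays moved. The work goes in short steps, Python scripts to look and compute and a tool call to move; the robot and the scene stay as the last step left them, time stands still between calls to the robot, and variables do not carry over. Pictures are saved under pics/ and viewed, at most 10 in all, crops included, and the job is handed in when it is done.

Besides the shell and the picture viewer there is one more tool, called after "Emit:" in YAML: its name, and indented under it one key for each argument. move_arm: Moves the arm, as the interface text tells. Its arguments: {"type":"object","properties":{"offset":{"type":"array","items":{"type":"array","items":{"type":"number"}}},"twist":{"type":"array","items":{"type":"array","items":{"type":"number"}}},"grip":{"type":"array","items":{"type":"number"}},"force":{"type":"number"}},"required":["offset","twist","grip"]}

```bash
ls; mkdir -p pics
cat > h.py <<'E'
import numpy as np, cv2
from scipy.spatial.transform import Rotation as R
from workcell import bot, viewer, finder
def T_of(p):
    if 'tool_from_camera' in p:
        o=p['obs'];T=np.eye(4);T[:3,:3]=R.from_euler('xyz',o['tcp_rot'],degrees=True).as_matrix();T[:3,3]=o['ee_pos'];return T@np.array(p['tool_from_camera'])
    T=np.eye(4);a=np.array(p['attitude'],float)
    T[:3,:3]=a if a.shape==(3,3) else R.from_euler('xyz',a,degrees=True).as_matrix()
    T[:3,3]=p['position'];return T
def cam(n):
    o=bot.get_obs();p=viewer.camera(n);p['obs']=o;return p
def cloud(p):
    d=p['depth'];h,w=d.shape;f=h/2/np.tan(np.radians(p['vfov'])/2)
    v,u=np.mgrid[:h,:w];P=np.stack([(u-p['cx'])/f*d,(v-p['cy'])/f*d,d],-1)
    T=T_of(p);return P@T[:3,:3].T+T[:3,3]
def save(p,n): cv2.imwrite('pics/'+n,cv2.cvtColor(p['color'],cv2.COLOR_RGB2BGR))
E
python3 - <<'E'
from h import *
o=bot.get_obs();print(o)
for n in ('scene','side'):
    p=cam(n);save(p,n+'0.png');print({k:v for k,v in p.items() if k not in('color','depth','obs')})
    C=cloud(p)
    for t in ['board','hearth','dish','bangle','pincers','mallet','mandrel','flux','wax']:
        for r in finder.boxes_of(p,t)[:3]:
            c,w=map(int,r['position']);print(n,t,round(r['p'],2),c,w,C[min(w,383),min(c,511)].round(3))
E
```

```text
pics
{'time': 0.0, 'q': array([7.66611401e+01, 5.01141743e+00, 1.00349291e+01, 9.50997146e+01,
       1.88876689e-03, 8.99990045e+01]), 'qd': array([ 0.13215875,  0.0067518 ,  0.02585134, -0.13305566,  0.0772464 ,
       -0.07446179]), 'joint_efforts': array([-3.98313796e-04, -5.20394933e+01,  4.64798677e+01,  1.65694073e-02,
       -4.92892366e-05,  4.68901419e-06]), 'ee_pos': array([0.12683622, 0.53497173, 0.25258426]), 'tcp_rot': array([-1.79923797e+02, -1.89008926e-03,  1.66662133e+02]), 'wrist_force': array([-0.52938781,  0.03048619, -0.00316746]), 'torque': array([-0.0506735 ,  0.03884587, -0.07426217]), 'grasp_force': 0.0, 'opening': 0.08571608887357314}
{'vfov': 45.1679716381864, 'cx': 250.4938760659332, 'cy': 194.3570761915191, 'position': array([1.26936676, 0.79974744, 0.75086799]), 'attitude': array([-123.70486454,   -1.37383604,  138.08162483]), 'shot': 1}
scene board 0.78 322 190 [0.344 0.109 0.016]
scene board 0.68 224 164 [ 0.463 -0.198  0.011]
scene hearth 0.85 219 213 [0.647 0.006 0.017]
scene hearth 0.72 243 270 [0.765 0.239 0.047]
scene hearth 0.58 197 135 [ 0.429 
[... 460 characters left out ...]
7393004, 'position': array([ 0.44115196, -0.65771336,  0.77441397]), 'attitude': array([-136.46453782,   -0.58629124,   -8.67291419]), 'shot': 2}
side board 0.97 180 188 [0.336 0.084 0.014]
side board 0.88 241 214 [ 0.495 -0.034  0.013]
side board 0.58 235 272 [ 0.461 -0.205  0.013]
side hearth 0.79 292 205 [ 0.634 -0.024  0.015]
side hearth 0.72 214 364 [ 0.399 -0.401  0.013]
side dish 0.5 265 163 [0.591 0.159 0.008]
side bangle 0.77 302 265 [ 0.621 -0.203  0.003]
side pincers 0.49 302 249 [ 0.633 -0.156 -0.001]
side mallet 0.95 271 111 [0.653 0.411 0.016]
side mandrel 0.57 316 137 [0.76  0.216 0.044]
side flux 0.63 367 276 [ 0.738 -0.288  0.068]
side wax 0.81 290 368 [ 0.542 -0.433  0.024]
```

View pics/side0.png

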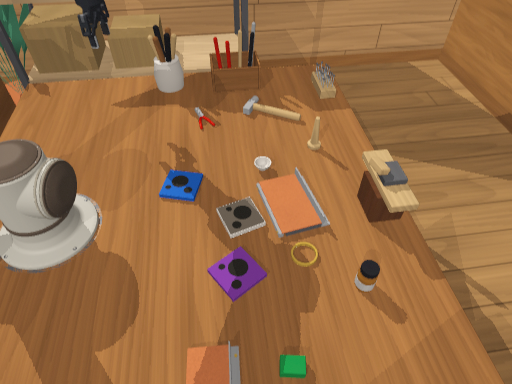

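View pics/scene0.png

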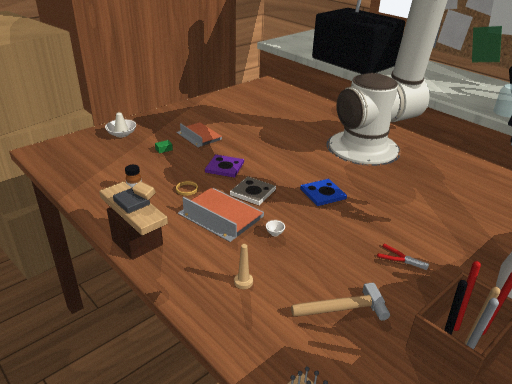

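The side view shows the grey scorched board (241,215) in front of the larger hearth (292,204), with the blue (180,185) and purple (237,272) decoys. The dish (262,163) and bangle (304,254) flank the hearth, and the scene view agrees. Next I measure the board and hearth poses.

```bash
cat > m.py <<'E'
from h import *
def rect(P):
    r=cv2.minAreaRect((P[:,:2]*1000).astype(np.float32));return r,cv2.boxPoints(r).round(0).tolist()
def measure(names=('side','scene')):
    for n in names:
        p=cam(n);C=cloud(p);hsv=cv2.cvtColor(p['color'],cv2.COLOR_RGB2HSV).astype(int)
        X,Y,Z=C[...,0],C[...,1],C[...,2];H,S,V=np.moveaxis(hsv,-1,0)
        reg=(X>.38)&(X<.75)&(Y>-.16)&(Y<.13)
        b=reg&(Z>.008)&(Z<.030)&(S<70)&(X<.6)
        h=reg&(Z>.009)&(Z<.03)&(S>130)&(X>.5)
        f=reg&(Z>.032)&(Z<.06)
        for nm,m in(('board',b),('brick',h),('fence',f)):
            m=m.astype(np.uint8);k,l,s,_=cv2.connectedComponentsWithStats(m)
            if k<2: print(n,nm,'none');continue
            i=1+s[1:,4].argmax();P=C[l==i];print(n,nm,len(P),'z',np.median(P[:,2]).round(4),*rect(P))
if __name__=='__main__': measure()
E
python3 m.py
```

```text
side board 1155 z 0.013 ((491.8935241699219, -37.52062225341797), (101.10809326171875, 102.70295715332031), 17.82844352722168) [[428.0, -4.0], [459.0, -102.0], [556.0, -71.0], [524.0, 27.0]]
side brick 2126 z 0.0166 ((628.0155639648438, -10.979789733886719), (110.42424011230469, 193.50991821289062), 9.415083885192871) [[558.0, 75.0], [589.0, -115.0], [698.0, -97.0], [667.0, 94.0]]
side fence 160 z 0.0399 ((683.0372314453125, -2.1458053588867188), (6.704665184020996, 190.14297485351562), 9.806076049804688) [[664.0, 91.0], [696.0, -96.0], [703.0, -95.0], [670.0, 92.0]]
scene board 655 z 0.0121 ((487.9296569824219, -32.47212219238281), (107.24788665771484, 101.56770324707031), 16.030054092407227) [[422.0, 2.0], [450.0, -96.0], [553.0, -66.0], [525.0, 31.0]]
scene brick 1224 z 0.0158 ((616.7526245117188, -9.394515991210938), (106.1021499633789, 196.8710174560547), 6.2598042488098145) [[553.0, 83.0], [575.0, -113.0], [680.0, -101.0], [659.0, 94.0]]
scene fence 206 z 0.0385 ((680.3513793945312, 2.7953643798828125), (8.946475982666016, 191.7672576904297), 9.345041275024414) [[660.0, 97.0], [692.0, -93.0], [700.0, -91.0], [669.0, 98.0]]
```

```bash
cat > k.py <<'E'
import json,sys
from h import *
H0=np.array([.572,-.0195,0]);YAW=np.radians(9.5)
hx=np.array([np.cos(YAW),np.sin(YAW),0]);hy=np.array([-hx[1],hx[0],0]);hz=np.array([0,0,1.])
TIP=np.array([-.011,0,.022])
def pose(X,Y,Z,al):
    a=np.radians(al);z=np.cos(a)*hx-np.sin(a)*hz;x=np.cross(hy,z)
    M=np.stack([x,hy,z],1);return H0+X*hx+Y*hy+Z*hz-M@TIP,M
def cur(o=None):
    o=o or bot.get_obs();return np.array(o['ee_pos']),R.from_euler('xyz',o['tcp_rot'],degrees=True).as_matrix()
def show(o=None):
    o=o or bot.get_obs();p,M=cur(o);c=p+M@TIP-H0;f=np.array(o['wrist_force'])
    print('t %.1f corner XYZ mm'%o['time'],(np.array([c@hx,c@hy,c[2]])*1000).round(1),'alpha %.1f'%np.degrees(np.arctan2(-M[2,2],M[:,2]@hx)),'yaw %.1f'%np.degrees(np.arctan2(M[:,1]@-hx,M[:,1]@hy)),'F(hx,hy,z)',np.array([f@hx,f@hy,f[2]]).round(1),'open %.3f'%o['opening'])
def plan(P,M,tg,n):
    p,Mt=tg;dr=R.from_matrix(M.T@Mt).as_rotvec();r=R.from_rotvec(dr/n)
    off=[];Mi=M.copy()
    for i in range(n):
        off.append(np.round(Mi.T@(p-P)/n*100,2).tolist());Mi=Mi@r.as_matrix()
    return off,np.round(dr/n,3).tolist()
E
python3 - <<'E'
from k import *
show();P,M=cur()
a=pose(-.20,-.002,.13,90);print(a[0]);print(plan(P,M,a,15))
E
```

```text
t 1.1 corner XYZ mm [-337.3  616.3  231.3] alpha 90.0 yaw -22.8 F(hx,hy,z) [-0.3 -0.2  1.2] open 0.086
[ 0.36422383 -0.05629762  0.152     ]
([[-2.45, -3.47, 0.68], [-2.36, -3.54, 0.68], [-2.26, -3.6, 0.68], [-2.17, -3.66, 0.68], [-2.07, -3.71, 0.68], [-1.97, -3.77, 0.68], [-1.87, -3.82, 0.68], [-1.76, -3.86, 0.68], [-1.66, -3.91, 0.68], [-1.56, -3.95, 0.68], [-1.45, -3.99, 0.68], [-1.34, -4.03, 0.68], [-1.24, -4.06, 0.68], [-1.13, -4.1, 0.68], [-1.02, -4.12, 0.68]], [0.0, -0.0, -0.027])
```

Emit:
move_arm:
  offset:
    - [-2.45,-3.47,0.68]
    - [-2.36,-3.54,0.68]
    - [-2.26,-3.6,0.68]
    - [-2.17,-3.66,0.68]
    - [-2.07,-3.71,0.68]
  twist:
    - [0,0,-0.027]
    - [0,0,-0.027]
    - [0,0,-0.027]
    - [0,0,-0.027]
    - [0,0,-0.027]
  grip: [0.6,0.6,0.6,0.6,0.6]

```text
time: 1.6
ee_pos: [0.2065, 0.3365, 0.219]
tcp_rot: [180.0, 0.0, 174.5]
wrist_force: [0.6, -0.3, 0.7]
opening: 0.0513
grasp_force: 0.0
```

Emit:
move_arm:
  offset:
    - [-1.97,-3.77,0.68]
    - [-1.87,-3.82,0.68]
    - [-1.76,-3.86,0.68]
    - [-1.66,-3.91,0.68]
    - [-1.56,-3.95,0.68]
  twist:
    - [0,0,-0.027]
    - [0,0,-0.027]
    - [0,0,-0.027]
    - [0,0,-0.027]
    - [0,0,-0.027]
  grip: [0.6,0.6,0.6,0.6,0.6]

```text
time: 2.1
ee_pos: [0.2862, 0.1395, 0.1853]
tcp_rot: [180.0, 0.1, -177.8]
wrist_force: [1.6, 1.0, -0.0]
opening: 0.0512
grasp_force: 0.0
```

Emit:
move_arm:
  offset:
    - [-1.45,-3.99,0.68]
    - [-1.34,-4.03,0.68]
    - [-1.24,-4.06,0.68]
    - [-1.13,-4.1,0.68]
    - [-1.02,-4.12,0.68]
  twist:
    - [0,0,-0.027]
    - [0,0,-0.027]
    - [0,0,-0.027]
    - [0,0,-0.027]
    - [0,0,-0.027]
  grip: [0.6,0.6,0.6,0.6,0.6]

```text
time: 2.6
ee_pos: [0.3664, -0.0576, 0.1513]
tcp_rot: [-180.0, 0.1, -170.1]
wrist_force: [1.1, 0.4, -0.1]
opening: 0.0509
grasp_force: 0.0
```

Run:
```python
from k import *
show();P,M=cur();print(bot.get_obs()['q'])
p=cam('wrist');save(p,'w0.png');show()
for r in finder.pinpoint(p,'board')[:2]+finder.pinpoint(p,'hearth')[:2]:print(r)
a=pose(-.175,-.002,.05,75);print(plan(P,M,a,5))
```

```text
t 2.6 corner XYZ mm [-198.1   -3.6  129.4] alpha 89.9 yaw 0.4 F(hx,hy,z) [ 1.1  0.2 -0.1] open 0.051
[-8.93678137e+00 -2.08666944e+01 -2.41759605e+01  8.66197946e+01
  4.47771762e-03 -1.88372649e+01]
t 2.6 corner XYZ mm [-197.4   -7.9  127.9] alpha 90.0 yaw 0.3 F(hx,hy,z) [-3.5  0.3 -3. ] open 0.051
{'position': [253.7, 308.6], 'p': 0.79}
{'position': [73.7, 254.4], 'p': 0.76}
{'position': [253.0, 366.2], 'p': 0.48}
([[-0.35, 0.03, 1.66], [-0.27, 0.03, 1.68], [-0.18, 0.03, 1.69], [-0.09, 0.03, 1.69], [-0.0, 0.03, 1.7]], [0.0, -0.052, 0.001])
```

View pics/w0.png

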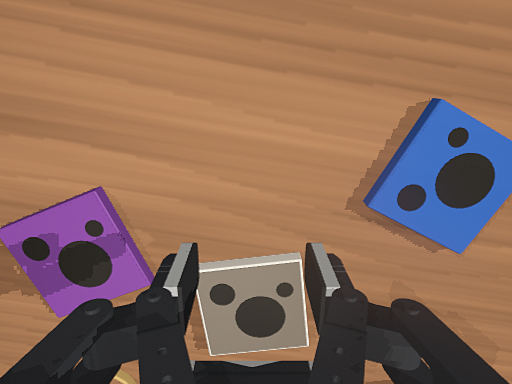

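The wrist view shows the grey board (253,308) ahead of the open fingers, purple on the left and blue on the right. I'll descend behind the board's near edge.

Emit:
move_arm:
  offset:
    - [-0.35,0.1,1.66]
    - [-0.27,0.1,1.68]
    - [-0.18,0.1,1.69]
    - [-0.09,0.1,1.69]
    - [0,0.1,1.7]
  twist:
    - [0,-0.052,0]
    - [0,-0.052,0]
    - [0,-0.052,0]
    - [0,-0.052,0]
    - [0,-0.052,0]
  grip: [0.6,0.6,0.6,0.6,0.6]

```text
time: 3.25
ee_pos: [0.3827, -0.0465, 0.068]
tcp_rot: [180.0, 15.1, -170.1]
wrist_force: [-0.9, 0.3, -0.4]
opening: 0.0512
grasp_force: 0.0
```

Emit:
move_arm:
  offset:
    - [0,0,0]
    - [0,0,0]
    - [0,0,0]
  twist:
    - [0,0,0]
    - [0,0,0]
    - [0,0,0]
  grip: [0.6,0.6,0.6]

```text
time: 3.55
ee_pos: [0.3832, -0.0474, 0.0697]
tcp_rot: [-180.0, 14.9, -170.1]
wrist_force: [-0.2, 0.9, 0.2]
opening: 0.0514
grasp_force: 0.0
```

Run:
```python
from k import *
show();P,M=cur()
a=pose(-.170,-.002,.012,75);print(plan(P,M,a,4))
p=cam('side');save(p,'s1.png');c=p['color'][130:300,140:340];cv2.imwrite('pics/s1c.png',cv2.resize(c[...,::-1],None,fx=4,fy=3.5))
```

```text
t 3.5 corner XYZ mm [-174.5    3.8   51.2] alpha 75.1 yaw 0.4 F(hx,hy,z) [-0.1  0.9  0.2] open 0.051
([[0.15, -0.14, 0.98], [0.15, -0.14, 0.98], [0.15, -0.14, 0.98], [0.15, -0.14, 0.98]], [0.0, -0.0, 0.002])
```

View pics/s1c.png

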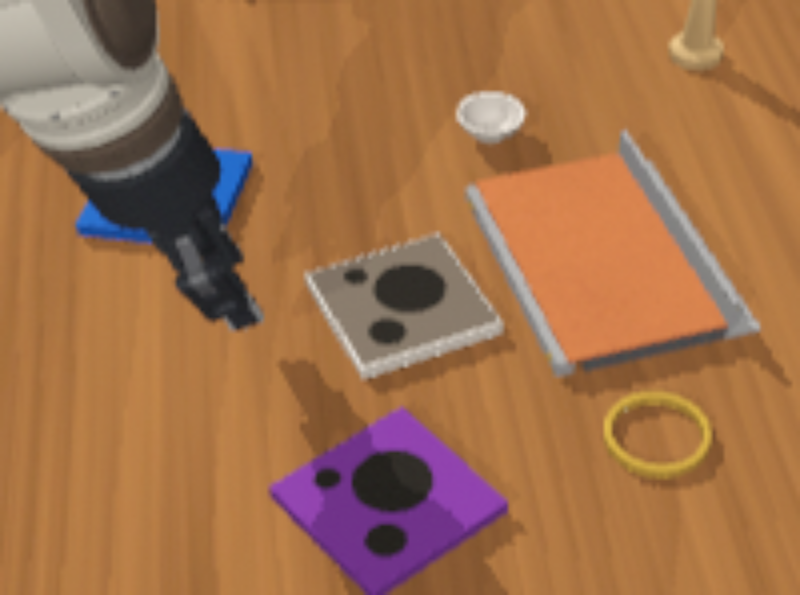

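The crop shows the gripper standing behind the board's near edge, the bar proud of the brick, and everything in place. Descending now.

Emit:
move_arm:
  offset:
    - [0.15,-0.14,0.98]
    - [0.15,-0.14,0.98]
    - [0.15,-0.14,0.98]
    - [0.15,-0.14,0.98]
    - [0,0,0]
  twist:
    - [0,0,0]
    - [0,0,0]
    - [0,0,0]
    - [0,0,0]
    - [0,0,0]
  grip: [0.6,0.6,0.6,0.6,0.6]

```text
time: 4.1
ee_pos: [0.3868, -0.0524, 0.0267]
tcp_rot: [179.9, 14.7, -170.2]
wrist_force: [-0.0, 0.6, 0.7]
opening: 0.0514
grasp_force: 0.0
```

Emit:
move_arm:
  offset:
    - [0.04,0,0.15]
    - [0.04,0,0.15]
    - [0,0,0]
  twist:
    - [0,0,0]
    - [0,0,0]
    - [0,0,0]
  grip: [0.6,0.6,0.6]

```text
time: 4.4
ee_pos: [0.3878, -0.0525, 0.0259]
tcp_rot: [-180.0, 14.9, -170.1]
wrist_force: [0.1, 0.2, -0.0]
opening: 0.0512
grasp_force: 0.0
```

Emit:
move_arm:
  offset:
    - [0.04,0,0.15]
    - [0.04,0,0.15]
    - [0,0,0]
  twist:
    - [0,0,0]
    - [0,0,0]
    - [0,0,0]
  grip: [0.6,0.6,0.6]

```text
time: 4.7
ee_pos: [0.3877, -0.0524, 0.0225]
tcp_rot: [180.0, 14.9, -170.1]
wrist_force: [-0.3, 1.0, -0.4]
opening: 0.0516
grasp_force: 0.0
```

Emit:
move_arm:
  offset:
    - [0.04,0,0.15]
    - [0.04,0,0.15]
    - [0,0,0]
  twist:
    - [0,0,0]
    - [0,0,0]
    - [0,0,0]
  grip: [0.6,0.6,0.6]

```text
time: 5.0
ee_pos: [0.3879, -0.0525, 0.0199]
tcp_rot: [-180.0, 14.9, -170.1]
wrist_force: [-2.3, -0.2, 5.5]
opening: 0.0515
grasp_force: 2.5
```

```bash
python3 -c "
from k import *
show()"
```

```text
t 5.0 corner XYZ mm [-170.7   -2.     1.5] alpha 75.1 yaw 0.4 F(hx,hy,z) [-2.3  0.2  5.5] open 0.051
```

Emit:
move_arm:
  offset:
    - [-0.065,0,-0.24]
    - [-0.97,0,0.26]
    - [-0.97,0,0.26]
    - [-0.39,0,0.1]
    - [-0.39,0,0.1]
  twist:
    - [0,0,0]
    - [0,0,0]
    - [0,0,0]
    - [0,0,0]
    - [0,0,0]
  grip: [0.6,0.6,0.6,0.6,0.6]

```text
time: 5.5
ee_pos: [0.4159, -0.0474, 0.0217]
tcp_rot: [180.0, 14.8, -170.1]
wrist_force: [-0.3, 0.0, -0.1]
opening: 0.0512
grasp_force: 0.0
```

Emit:
move_arm:
  offset:
    - [-0.39,0,0.1]
    - [-0.39,0,0.1]
    - [-0.39,0,0.1]
    - [-0.39,0,0.1]
    - [-0.39,0,0.1]
  twist:
    - [0,0,0]
    - [0,0,0]
    - [0,0,0]
    - [0,0,0]
    - [0,0,0]
  grip: [0.6,0.6,0.6,0.6,0.6]

```text
time: 6.0
ee_pos: [0.4355, -0.0441, 0.0221]
tcp_rot: [180.0, 14.9, -170.1]
wrist_force: [-1.3, 0.0, 0.7]
opening: 0.051
grasp_force: 0.4
```

```bash
sed -i 's/,0,.022\]/,0,.0185]/' k.py; python3 -c "
from k import *
show()
from m import *
measure(('side',))"
```

```text
t 6.0 corner XYZ mm [-123.3   -1.6    7. ] alpha 75.1 yaw 0.4 F(hx,hy,z) [-1.2  0.2  0.7] open 0.051
side board 1168 z 0.0131 ((489.3882751464844, -42.363319396972656), (126.3827896118164, 101.55913543701172), 13.177538871765137) [[416.0, -7.0], [439.0, -106.0], [562.0, -77.0], [539.0, 21.0]]
side brick 2117 z 0.0166 ((627.934326171875, -10.415168762207031), (110.17765808105469, 192.57843017578125), 9.632318496704102) [[558.0, 75.0], [590.0, -115.0], [698.0, -96.0], [666.0, 94.0]]
side fence 163 z 0.0406 ((683.37646484375, -1.4606094360351562), (6.457370758056641, 191.87864685058594), 9.916717529296875) [[664.0, 92.0], [697.0, -97.0], [703.0, -95.0], [670.0, 94.0]]
```

Emit:
move_arm:
  offset:
    - [-0.24,0,0.065]
    - [-0.24,0,0.065]
    - [-0.24,0,0.065]
    - [-0.24,0,0.065]
  twist:
    - [0,0,0]
    - [0,0,0]
    - [0,0,0]
    - [0,0,0]
  grip: [0.6,0.6,0.6,0.6]

```text
time: 6.45
ee_pos: [0.4453, -0.0425, 0.0222]
tcp_rot: [-180.0, 14.9, -170.1]
wrist_force: [-0.7, -0.0, -0.3]
opening: 0.0514
grasp_force: 0.6
```

Emit:
move_arm:
  offset:
    - [-0.12,0,0.03]
    - [-0.12,0,0.03]
  twist:
    - [0,0,0]
    - [0,0,0]
  grip: [0.6,0.6]

```text
time: 6.65
ee_pos: [0.4476, -0.0421, 0.0222]
tcp_rot: [-180.0, 14.9, -170.1]
wrist_force: [-1.0, 0.5, 0.9]
opening: 0.0515
grasp_force: 0.6
```

Emit:
move_arm:
  offset:
    - [-0.1,0,0.025]
    - [0,0,0]
  twist:
    - [0,0,0]
    - [0,0,0]
  grip: [0.6,0.6]

```text
time: 6.85
ee_pos: [0.4487, -0.0419, 0.0222]
tcp_rot: [-180.0, 14.9, -170.1]
wrist_force: [-0.7, -0.3, 0.2]
opening: 0.0513
grasp_force: 0.1
```

```bash
python3 -c "
from k import *
show()
from m import *
measure(('side',))"
```

```text
t 6.8 corner XYZ mm [-109.9   -1.6    7.2] alpha 75.1 yaw 0.4 F(hx,hy,z) [-0.7 -0.1  0.2] open 0.051
side board 1356 z 0.0131 ((508.0461730957031, -32.36461639404297), (136.28619384765625, 188.18260192871094), 10.87142562866211) [[423.0, 47.0], [459.0, -138.0], [593.0, -112.0], [557.0, 73.0]]
side brick 2127 z 0.0166 ((627.7562255859375, -10.473991394042969), (110.02178192138672, 193.1585693359375), 9.522461891174316) [[558.0, 76.0], [589.0, -115.0], [698.0, -97.0], [666.0, 94.0]]
side fence 162 z 0.0401 ((683.139404296875, -2.7462539672851562), (6.465237140655518, 190.88876342773438), 9.913273811340332) [[664.0, 91.0], [696.0, -97.0], [703.0, -96.0], [670.0, 92.0]]
```

Almost at the bar. I'll keep nudging until the force rises.

Emit:
move_arm:
  offset:
    - [-0.1,0,0.025]
    - [-0.1,0,0.025]
  twist:
    - [0,0,0]
    - [0,0,0]
  grip: [0.6,0.6]

```text
time: 7.1
ee_pos: [0.4506, -0.0415, 0.0222]
tcp_rot: [-180.0, 14.9, -170.1]
wrist_force: [-0.3, -1.1, -0.6]
opening: 0.051
grasp_force: 0.6
```

Emit:
move_arm:
  offset:
    - [-0.1,0,0.025]
    - [0,0,0]
  twist:
    - [0,0,0]
    - [0,0,0]
  grip: [0.6,0.6]

```text
time: 7.3
ee_pos: [0.4518, -0.0413, 0.0223]
tcp_rot: [-180.0, 14.9, -170.1]
wrist_force: [0.0, 0.2, -0.1]
opening: 0.0511
grasp_force: 0.1
```

Emit:
move_arm:
  offset:
    - [-0.1,0,0.025]
    - [0,0,0]
  twist:
    - [0,0,0]
    - [0,0,0]
  grip: [0.6,0.6]

```text
time: 7.5
ee_pos: [0.4527, -0.0411, 0.0222]
tcp_rot: [180.0, 14.9, -170.1]
wrist_force: [-0.8, 0.6, 0.2]
opening: 0.0512
grasp_force: 0.4
```

Emit:
move_arm:
  offset:
    - [-0.1,0,0.025]
    - [0,0,0]
  twist:
    - [0,0,0]
    - [0,0,0]
  grip: [0.6,0.6]

```text
time: 7.7
ee_pos: [0.453, -0.041, 0.0221]
tcp_rot: [180.0, 14.8, -170.1]
wrist_force: [-6.6, 0.0, 4.1]
opening: 0.0514
grasp_force: 3.4
```

Emit:
move_arm:
  offset:
    - [-0.06,0,0.015]
    - [0,0,0]
  twist:
    - [0,0,0]
    - [0,0,0]
  grip: [0.6,0.6]

```text
time: 7.9
ee_pos: [0.4532, -0.0409, 0.022]
tcp_rot: [180.0, 14.8, -170.2]
wrist_force: [-11.6, -0.9, 7.2]
opening: 0.0512
grasp_force: 5.5
```

Emit:
move_arm:
  offset:
    - [-0.05,0,-0.19]
    - [0,0,0]
  twist:
    - [0,0,0]
    - [0,0,0]
  grip: [0.6,0.6]

```text
time: 8.1
ee_pos: [0.453, -0.0409, 0.0235]
tcp_rot: [180.0, 14.7, -170.2]
wrist_force: [-4.5, -0.6, -0.9]
opening: 0.0512
grasp_force: 2.7
```

Emit:
move_arm:
  offset:
    - [-0.09,0,0.02]
    - [0,0,0]
  twist:
    - [0,0,0]
    - [0,0,0]
  grip: [0.6,0.6]

```text
time: 8.3
ee_pos: [0.4531, -0.0407, 0.0227]
tcp_rot: [180.0, 14.6, -170.2]
wrist_force: [-8.0, -0.5, -2.0]
opening: 0.0516
grasp_force: 4.3
```

Emit:
move_arm:
  offset:
    - [-0.05,0,-0.19]
    - [0,0,0]
  twist:
    - [0,0,0]
    - [0,0,0]
  grip: [0.6,0.6]

```text
time: 8.5
ee_pos: [0.4531, -0.0408, 0.0248]
tcp_rot: [180.0, 14.6, -170.2]
wrist_force: [-8.8, -1.2, -1.1]
opening: 0.0512
grasp_force: 4.4
```

```bash
python3 -c "
from k import *
show()
p=cam('side');C=cloud(p);c=p['color'][150:260,180:320];cv2.imwrite('pics/s2c.png',cv2.resize(c[...,::-1],None,fx=5,fy=5))
from m import *
"
```

```text
t 8.5 corner XYZ mm [-105.4   -1.2    9.7] alpha 75.4 yaw 0.3 F(hx,hy,z) [-8.9  0.3 -1.1] open 0.051
```

View pics/s2c.png

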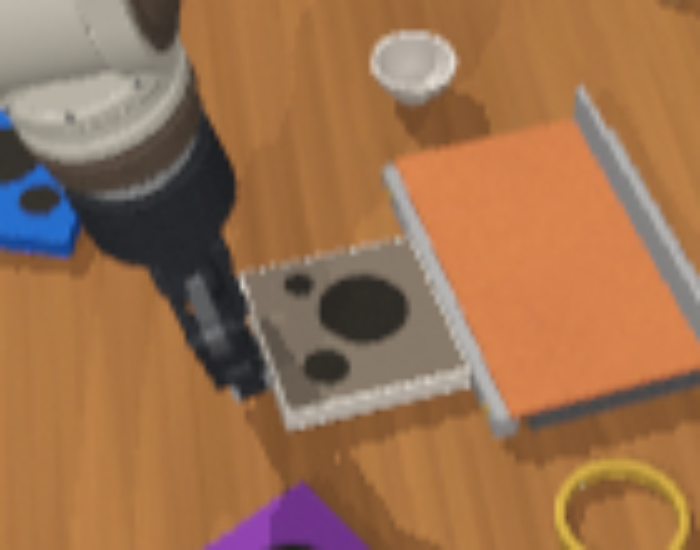

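The board sits square against the bar, with its far edge from (410,240) to (470,375) in the crop. A downward pull on the tool suggests the edge is rising. Continuing the lift.

Emit:
move_arm:
  offset:
    - [-0.12,0,-0.28]
    - [0,0,0]
  twist:
    - [0,0,0]
    - [0,0,0]
  grip: [0.6,0.6]

```text
time: 8.75
ee_pos: [0.4532, -0.0407, 0.0277]
tcp_rot: [180.0, 14.6, -170.2]
wrist_force: [-10.5, -1.0, -0.0]
opening: 0.0511
grasp_force: 5.3
```

Emit:
move_arm:
  offset:
    - [-0.1,0,-0.28]
    - [0,0,0]
  twist:
    - [0,0,0]
    - [0,0,0]
  grip: [0.6,0.6]

```text
time: 8.95
ee_pos: [0.4534, -0.0407, 0.0306]
tcp_rot: [180.0, 14.6, -170.2]
wrist_force: [-10.7, -2.5, -0.5]
opening: 0.0513
grasp_force: 5.7
```

```bash
cat >> k.py <<'E'
def tilt():
    p=cam('side');C=cloud(p);hsv=cv2.cvtColor(p['color'],cv2.COLOR_RGB2HSV).astype(int)
    D=C-H0;X=D@hx;Y=D@hy;Z=C[...,2]
    m=(X>-.115)&(X<.05)&(Y<-.02)&(Y>-.05)&(Z>.006)&(hsv[...,1]<80)
    x,z=X[m],Z[m];print('n',m.sum())
    for a in np.arange(-.115,.05,.015):
        s=(x>=a)&(x<a+.015)
        if s.sum()>5: print('%.0f'%(a*1e3+7),'z',np.percentile(z[s],[10,50,90]).round(3)*1000,end='; ')
    print()
E
python3 -c "
from k import *
show();tilt()"
```

```text
t 8.9 corner XYZ mm [-105.2   -1.3   15.5] alpha 75.4 yaw 0.3 F(hx,hy,z) [-11.   -0.7  -0.5] open 0.051
n 382
-108 z [17. 21. 27.]; -93 z [19. 20. 22.]; -78 z [17. 19. 21.]; -63 z [16. 17. 19.]; -48 z [15. 17. 18.]; -33 z [13. 15. 17.]; -18 z [13. 14. 15.]; -3 z [12. 13. 15.];
```

Emit:
move_arm:
  offset:
    - [-0.115,0,-0.29]
    - [-0.115,0,-0.29]
    - [-0.115,0,-0.29]
    - [0,0,0]
  twist:
    - [0,0,0]
    - [0,0,0]
    - [0,0,0]
    - [0,0,0]
  grip: [0.6,0.6,0.6,0.6]

```text
time: 9.4
ee_pos: [0.4543, -0.0406, 0.04]
tcp_rot: [180.0, 14.5, -170.2]
wrist_force: [-13.6, -1.8, 0.8]
opening: 0.0511
grasp_force: 6.7
```

```bash
python3 -c "
from k import *
show();tilt()"
```

```text
t 9.4 corner XYZ mm [-104.3   -1.3   24.8] alpha 75.5 yaw 0.3 F(hx,hy,z) [-13.7   0.4   0.8] open 0.051
n 378
-108 z [26. 30. 41.]; -93 z [26. 28. 31.]; -78 z [24. 26. 27.]; -63 z [21. 23. 25.]; -48 z [19. 21. 22.]; -33 z [15. 18. 20.]; -18 z [13. 15. 17.]; -3 z [12. 13. 15.];
```

Emit:
move_arm:
  offset:
    - [-0.11,0,-0.31]
    - [-0.125,0,-0.305]
    - [-0.135,0,-0.3]
    - [-0.145,0,-0.3]
    - [-0.155,0,-0.3]
  twist:
    - [0,0,0]
    - [0,0,0]
    - [0,0,0]
    - [0,0,0]
    - [0,0,0]
  grip: [0.6,0.6,0.6,0.6,0.6]

```text
time: 9.95
ee_pos: [0.4582, -0.04, 0.0572]
tcp_rot: [180.0, 14.7, -170.2]
wrist_force: [-5.7, -1.9, 1.7]
opening: 0.0512
grasp_force: 3.1
```

```bash
python3 -c "
from k import *
show();tilt()"
```

```text
t 9.9 corner XYZ mm [-100.3   -1.4   42.1] alpha 75.3 yaw 0.3 F(hx,hy,z) [-6.  -0.9  1.7] open 0.051
n 394
-108 z [ 42.  56. 115.]; -93 z [43. 45. 47.]; -78 z [37. 39. 41.]; -63 z [31. 34. 36.]; -48 z [25. 28. 30.]; -33 z [20. 22. 24.]; -18 z [14. 17. 19.]; -3 z [11. 13. 15.];
```

Emit:
move_arm:
  offset:
    - [-0.257,0,-0.262]
    - [-0.207,0,-0.271]
    - [-0.22,0,-0.262]
    - [-0.232,0,-0.248]
    - [-0.245,0,-0.24]
  twist:
    - [0,0,0]
    - [0,0,0]
    - [0,0,0]
    - [0,0,0]
    - [0,0,0]
  grip: [0.6,0.6,0.6,0.6,0.6]

```text
time: 10.5
ee_pos: [0.4654, -0.0388, 0.0726]
tcp_rot: [180.0, 14.6, -170.2]
wrist_force: [-14.7, -3.1, 6.9]
opening: 0.0512
grasp_force: 7.9
```

```bash
python3 -c "
from k import *
show();tilt()"
```

```text
t 10.5 corner XYZ mm [-93.   -1.4  57.4] alpha 75.4 yaw 0.3 F(hx,hy,z) [-15.   -0.6   6.9] open 0.051
n 435
-108 z [ 74. 142. 206.]; -93 z [57. 60. 66.]; -78 z [51. 53. 59.]; -63 z [41. 45. 48.]; -48 z [32. 36. 40.]; -33 z [23. 28. 31.]; -18 z [14. 17. 21.]; -3 z [11. 13. 15.];
```

Emit:
move_arm:
  offset:
    - [-0.203,0,-0.256]
    - [-0.233,0,-0.233]
    - [-0.245,0,-0.219]
    - [-0.26,0,-0.199]
    - [-0.272,0,-0.186]
  twist:
    - [0,0,0]
    - [0,0,0]
    - [0,0,0]
    - [0,0,0]
    - [0,0,0]
  grip: [0.6,0.6,0.6,0.6,0.6]

```text
time: 11.05
ee_pos: [0.4754, -0.0372, 0.0871]
tcp_rot: [-180.0, 14.8, -170.2]
wrist_force: [-7.6, -1.4, 5.7]
opening: 0.0514
grasp_force: 4.8
```

```bash
python3 -c "
from k import *
show();tilt()"
```

```text
t 11.1 corner XYZ mm [-82.8  -1.5  72. ] alpha 75.2 yaw 0.3 F(hx,hy,z) [-7.7 -0.1  5.7] open 0.051
n 530
-108 z [142. 214. 273.]; -93 z [ 70. 123. 207.]; -78 z [69. 73. 75.]; -63 z [56. 61. 65.]; -48 z [43. 47. 52.]; -33 z [28. 34. 39.]; -18 z [14. 19. 25.]; -3 z [ 9. 13. 15.];
```

Emit:
move_arm:
  offset:
    - [-0.268,0,-0.187]
    - [-0.282,0,-0.163]
    - [-0.288,0,-0.146]
    - [-0.303,0,-0.126]
    - [-0.309,0,-0.109]
  twist:
    - [0,0,0]
    - [0,0,0]
    - [0,0,0]
    - [0,0,0]
    - [0,0,0]
  grip: [0.6,0.6,0.6,0.6,0.6]

```text
time: 11.6
ee_pos: [0.4879, -0.0351, 0.0986]
tcp_rot: [-180.0, 14.9, -170.1]
wrist_force: [-9.9, -1.0, 9.8]
opening: 0.0511
grasp_force: 6.6
```

```bash
python3 -c "
from k import *
show();tilt()"
```

```text
t 11.6 corner XYZ mm [-70.2  -1.5  83.5] alpha 75.1 yaw 0.3 F(hx,hy,z) [-9.9  0.6  9.8] open 0.051
n 915
-108 z [189. 272. 373.]; -93 z [133. 218. 253.]; -78 z [ 80.  94. 155.]; -63 z [74. 82. 86.]; -48 z [54. 62. 71.]; -33 z [35. 42. 50.]; -18 z [15. 22. 30.]; -3 z [ 9. 13. 15.];
```

```bash
cat >> k.py <<'E'
def seq(th0,th1,da,n,t=.007,pre=(0,0),push=0.):
    """rows: finger point at height t on board edge follows board from th0 to th1, tool flattening by da deg; pre=extra m (f,u)"""
    _,M=cur();al=np.arctan2(-M[2,2],M[:,2]@hx);tip=np.array([-.011+(.007-t),0,.0185])
    C=lambda th:np.array([-.014*np.sin(th)-.1*np.cos(th)+t*np.sin(th),.1*np.sin(th)+t*np.cos(th)])
    ths=np.radians(np.linspace(th0,th1,n+1));d=np.radians(-da/n);out=[]
    for i in range(n):
        df,du=C(ths[i+1])-C(ths[i])+push/n*np.array([np.cos(ths[i]),-np.sin(ths[i])])
        if i==0: df+=pre[0];du+=pre[1]
        v=np.array([-np.sin(al)*df-np.cos(al)*du,0,np.cos(al)*df-np.sin(al)*du])
        s=v+tip-R.from_rotvec([0,d,0]).apply(tip);out.append((s*100).round(3).tolist());al+=d
    print(out,'twist y',round(d,4))
E
python3 -c "
from k import *
seq(52,62,13,5)"
```

```text
[[-0.221, 0.0, -0.064], [-0.231, 0.0, -0.038], [-0.238, 0.0, -0.011], [-0.243, 0.0, 0.016], [-0.246, 0.0, 0.044]] twist y -0.0454
```

Emit:
move_arm:
  offset:
    - [-0.221,0,-0.064]
    - [-0.231,0,-0.038]
    - [-0.238,0,-0.011]
    - [-0.243,0,0.016]
    - [-0.246,0,0.044]
  twist:
    - [0,-0.0454,0]
    - [0,-0.0454,0]
    - [0,-0.0454,0]
    - [0,-0.0454,0]
    - [0,-0.0454,0]
  grip: [0.6,0.6,0.6,0.6,0.6]

```text
time: 12.15
ee_pos: [0.4999, -0.0332, 0.1049]
tcp_rot: [-179.9, 28.2, -170.1]
wrist_force: [-8.2, -0.2, 13.0]
opening: 0.0515
grasp_force: 7.3
```

```bash
python3 -c "
from k import *
show();tilt()
seq(62,72,13,5,t=0.002)
seq(62,72,13,5,t=0.002,push=.001)"
```

```text
t 12.2 corner XYZ mm [-54.9  -1.6  93.8] alpha 61.8 yaw 0.4 F(hx,hy,z) [-8.1  1.2 13. ] open 0.052
n 448
-108 z [180. 211. 236.]; -93 z [149. 170. 213.]; -78 z [ 99. 134. 154.]; -63 z [ 89. 100. 113.]; -48 z [81. 92. 94.]; -33 z [48. 61. 72.]; -18 z [16. 30. 41.]; -3 z [10. 13. 15.]; 
[[-0.246, 0.0, 0.034], [-0.245, 0.0, 0.062], [-0.243, 0.0, 0.089], [-0.238, 0.0, 0.117], [-0.23, 0.0, 0.144]] twist y -0.0454
[[-0.246, 0.0, 0.054], [-0.244, 0.0, 0.082], [-0.239, 0.0, 0.109], [-0.233, 0.0, 0.136], [-0.224, 0.0, 0.163]] twist y -0.0454
```

Emit:
move_arm:
  offset:
    - [-0.246,0,0.024]
    - [-0.245,0,0.055]
    - [-0.243,0,0.082]
    - [-0.238,0,0.11]
    - [-0.23,0,0.14]
  twist:
    - [0,-0.0454,0]
    - [0,-0.0454,0]
    - [0,-0.0454,0]
    - [0,-0.0454,0]
    - [0,-0.0454,0]
  grip: [0.6,0.6,0.6,0.6,0.6]

```text
time: 12.7
ee_pos: [0.5124, -0.0312, 0.1084]
tcp_rot: [-179.9, 41.3, -170.1]
wrist_force: [-3.1, -0.4, 8.3]
opening: 0.0507
grasp_force: 3.8
```

```bash
python3 -c "
from k import *
show();tilt()
seq(72,82,8,5,t=0.00)
p=cam('side');c=p['color'][130:260,180:330];cv2.imwrite('pics/s3c.png',cv2.resize(c[...,::-1],None,fx=4.5,fy=4.5))"
```

```text
t 12.7 corner XYZ mm [-40.2  -1.6 101.8] alpha 48.7 yaw 0.4 F(hx,hy,z) [-3.1  0.1  8.3] open 0.051
n 335
-108 z [170. 179. 211.]; -93 z [146. 163. 176.]; -78 z [137. 146. 157.]; -63 z [104. 117. 129.]; -48 z [ 95. 104. 111.]; -33 z [96. 97. 99.]; -3 z [10. 13. 16.]; 
[[-0.256, 0.0, 0.147], [-0.247, 0.0, 0.167], [-0.238, 0.0, 0.187], [-0.227, 0.0, 0.206], [-0.215, 0.0, 0.225]] twist y -0.0279
```

View pics/s3c.png

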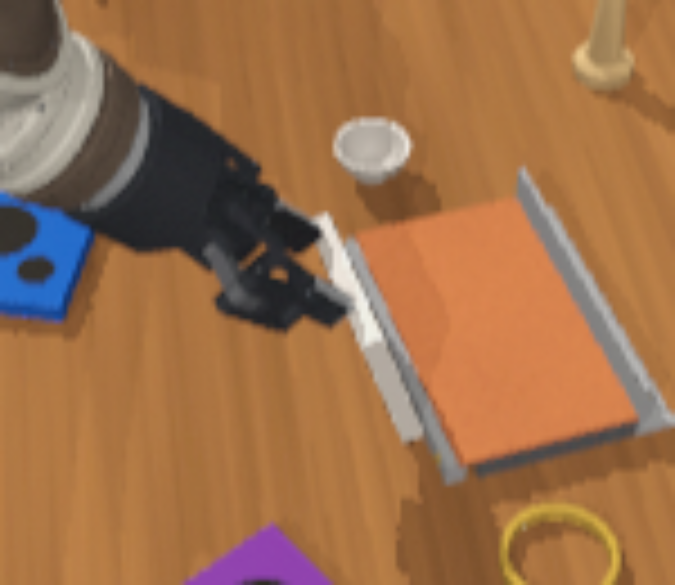

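The crop shows the board almost upright on its edge against the bar, spanning (320,220)–(420,435), with the fingertips on its top edge. Continuing over.

Emit:
move_arm:
  offset:
    - [-0.256,0,0.147]
    - [-0.247,0,0.167]
    - [-0.238,0,0.187]
    - [-0.227,0,0.206]
    - [-0.215,0,0.225]
  twist:
    - [0,-0.0279,0]
    - [0,-0.0279,0]
    - [0,-0.0279,0]
    - [0,-0.0279,0]
    - [0,-0.0279,0]
  grip: [0.6,0.6,0.6,0.6,0.6]

```text
time: 13.3
ee_pos: [0.5264, -0.0285, 0.1084]
tcp_rot: [-179.9, 49.1, -170.1]
wrist_force: [0.4, -0.1, -0.7]
opening: 0.0514
grasp_force: 0.0
```

```bash
python3 -c "
from k import *
show();tilt()
seq(82,94,0,5,t=0.00)"
```

```text
t 13.3 corner XYZ mm [-25.2  -1.2 104.6] alpha 40.9 yaw 0.4 F(hx,hy,z) [ 0.3 -0.1 -0.7] open 0.051
n 441
-108 z [165. 174. 204.]; -93 z [151. 164. 172.]; -78 z [141. 152. 159.]; -63 z [132. 137. 142.]; -48 z [104. 115. 124.]; -33 z [ 64.  98. 111.]; -18 z [ 16.  97. 100.]; -3 z [12. 13. 15.]; 
[[-0.305, 0.0, 0.276], [-0.295, 0.0, 0.291], [-0.284, 0.0, 0.305], [-0.273, 0.0, 0.319], [-0.261, 0.0, 0.332]] twist y 0.0
```

Emit:
move_arm:
  offset:
    - [-0.126,0,0.222]
    - [-0.126,0,0.222]
    - [-0.126,0,0.222]
    - [-0.126,0,0.222]
  twist:
    - [0,0,0]
    - [0,0,0]
    - [0,0,0]
    - [0,0,0]
  grip: [0.6,0.6,0.6,0.6]

```text
time: 13.75
ee_pos: [0.536, -0.0267, 0.1052]
tcp_rot: [-180.0, 48.9, -170.1]
wrist_force: [-0.2, 0.2, 0.9]
opening: 0.0512
grasp_force: 0.2
```

```bash
python3 -c "
from k import *
show();tilt()
p=cam('scene');c=p['color'][130:260,170:320];cv2.imwrite('pics/s4c.png',cv2.resize(c[...,::-1],None,fx=4.5,fy=4.5))"
```

```text
t 13.8 corner XYZ mm [-15.5  -1.  101.3] alpha 41.1 yaw 0.4 F(hx,hy,z) [-0.2  0.2  0.9] open 0.051
n 567
-108 z [164. 189. 207.]; -93 z [160. 168. 173.]; -78 z [136. 157. 165.]; -63 z [137. 146. 154.]; -48 z [107. 128. 134.]; -33 z [ 97. 109. 116.]; -18 z [19. 66. 99.]; -3 z [ 97.  99. 100.];
```

View pics/s4c.png

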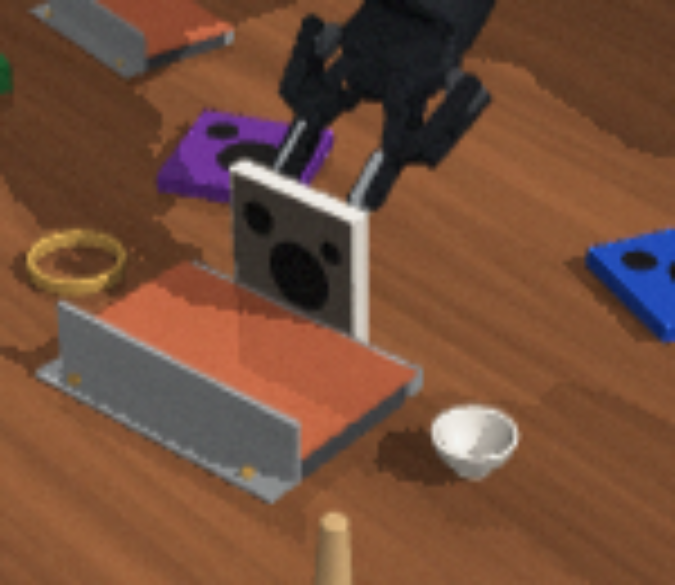

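The scene crop shows the board standing upright at (300,250), scorched face toward the fence, fingers behind its top edge. Now I tip it over.

Emit:
move_arm:
  offset:
    - [-0.207,0,0.284]
    - [-0.207,0,0.284]
    - [-0.207,0,0.284]
    - [-0.207,0,0.284]
    - [-0.207,0,0.284]
  twist:
    - [0,0,0]
    - [0,0,0]
    - [0,0,0]
    - [0,0,0]
    - [0,0,0]
  grip: [0.6,0.6,0.6,0.6,0.6]

```text
time: 14.35
ee_pos: [0.5532, -0.0236, 0.1034]
tcp_rot: [180.0, 48.9, -170.1]
wrist_force: [-1.0, -0.5, -0.4]
opening: 0.0518
grasp_force: 0.0
```

```bash
python3 -c "
from k import *
show();tilt()"
```

```text
t 14.3 corner XYZ mm [ 2.  -0.9 99.6] alpha 41.1 yaw 0.4 F(hx,hy,z) [-1.1 -0.3 -0.4] open 0.052
n 798
-108 z [176. 202. 221.]; -93 z [163. 189. 208.]; -78 z [160. 167. 197.]; -63 z [136. 158. 166.]; -48 z [135. 143. 152.]; -33 z [118. 129. 134.]; -18 z [ 15.  45. 113.]; -3 z [ 59.  84. 101.]; 12 z [95. 97. 99.];
```

Emit:
move_arm:
  offset:
    - [-0.155,0,0.33]
    - [-0.155,0,0.33]
    - [-0.155,0,0.33]
    - [-0.155,0,0.33]
    - [-0.155,0,0.33]
  twist:
    - [0,0,0]
    - [0,0,0]
    - [0,0,0]
    - [0,0,0]
    - [0,0,0]
  grip: [0.6,0.6,0.6,0.6,0.6]

```text
time: 14.9
ee_pos: [0.5705, -0.0207, 0.0984]
tcp_rot: [180.0, 48.9, -170.1]
wrist_force: [-0.0, -0.2, -0.5]
opening: 0.0509
grasp_force: 0.0
```

```bash
python3 -c "
from k import *
show();tilt()"
```

```text
t 14.9 corner XYZ mm [19.5 -0.8 94.5] alpha 41.1 yaw 0.4 F(hx,hy,z) [-0.1 -0.2 -0.5] open 0.051
n 1079
-108 z [176. 205. 232.]; -93 z [171. 197. 217.]; -78 z [161. 188. 205.]; -63 z [154. 164. 194.]; -48 z [141. 155. 163.]; -33 z [ 28.  33. 146.]; -18 z [ 29.  32. 128.]; -3 z [ 30.  89. 111.]; 12 z [29. 32. 99.]; 27 z [29. 30. 32.]; 42 z [29. 31. 32.];
```

```bash
cat >> k.py <<'E'
def brd(n='side'):
    p=cam(n);C=cloud(p);D=C-H0;hsv=cv2.cvtColor(p['color'],cv2.COLOR_RGB2HSV).astype(int)
    X=D@hx;Y=D@hy;m=((hsv[...,1]<60)&(hsv[...,2]>110)&(C[...,2]>.024)&(C[...,2]<.036)&(X>-.06)&(X<.115)&(abs(Y)<.1)).astype(np.uint8)
    k,l,s,_=cv2.connectedComponentsWithStats(m);i=1+s[1:,4].argmax();q=l==i
    r=cv2.minAreaRect(np.stack([X[q],Y[q]],1).astype(np.float32)*1000)
    print(n,q.sum(),'z',np.percentile(C[q][:,2],[5,50,95]).round(4),r,cv2.boxPoints(r).round(0).tolist(),'Xrange',np.percentile(X[q],[1,99]).round(4))
E
python3 -c "
from k import *
brd();brd('scene')
P,M=cur();a=pose(-.08,-.001,.11,75);print(plan(P,M,a,7))"
```

```text
side 903 z [0.0274 0.0305 0.0329] ((12.195854187011719, -10.005939483642578), (103.57780456542969, 100.22233581542969), 89.81912994384766) [[-38.0, -62.0], [62.0, -62.0], [62.0, 42.0], [-38.0, 42.0]] Xrange [-0.0371  0.0617]
scene 778 z [0.0266 0.0297 0.0322] ((10.916374206542969, -5.639430999755859), (102.72853088378906, 105.01541900634766), 89.89604187011719) [[-42.0, -57.0], [63.0, -57.0], [64.0, 46.0], [-41.0, 46.0]] Xrange [-0.0373  0.0609]
([[0.59, 0.01, -1.26], [0.69, 0.0, -1.2], [0.79, 0.0, -1.14], [0.89, 0.0, -1.07], [0.97, 0.0, -0.99], [1.05, -0.0, -0.91], [1.13, -0.0, -0.81]], [0.001, 0.084, 0.001])
```

The board has flipped and lies flat on the hearth, centred at x ≈ 12 mm. I'll retreat behind it.

Emit:
move_arm:
  offset:
    - [0.59,0,-1.26]
    - [0.69,0,-1.2]
    - [0.79,-0.1,-1.14]
    - [0.89,-0.1,-1.07]
    - [0.97,-0.1,-0.99]
  twist:
    - [0,0.084,0]
    - [0,0.084,0]
    - [0,0.084,0]
    - [0,0.084,0]
    - [0,0.084,0]
  grip: [0.6,0.6,0.6,0.6,0.6]

```text
time: 15.55
ee_pos: [0.5044, -0.0353, 0.1184]
tcp_rot: [-180.0, 24.7, -170.1]
wrist_force: [0.1, -0.8, 0.0]
opening: 0.0513
grasp_force: 0.0
```

Emit:
move_arm:
  offset:
    - [1.05,-0.1,-0.91]
    - [1.13,-0.1,-0.81]
    - [0,0,0]
    - [0,0,0]
  twist:
    - [0,0.084,0]
    - [0,0.084,0]
    - [0,0,0]
    - [0,0,0]
  grip: [0.6,0.6,0.6,0.6]

```text
time: 15.95
ee_pos: [0.4795, -0.0416, 0.1249]
tcp_rot: [180.0, 15.3, -170.1]
wrist_force: [0.0, 0.4, -0.2]
opening: 0.0512
grasp_force: 0.0
```

```bash
python3 -c "
from k import *
show();brd()
P,M=cur();a=pose(-.07,-.006,.0265,75);print(plan(P,M,a,6))"
```

```text
t 15.9 corner XYZ mm [-79.3  -6.4 110. ] alpha 74.7 yaw 0.4 F(hx,hy,z) [ 0.1  0.3 -0.2] open 0.051
side 1139 z [0.0275 0.0305 0.0329] ((12.385669708251953, -10.943134307861328), (102.7555923461914, 100.8982925415039), 89.68038177490234) [[-38.0, -62.0], [63.0, -63.0], [63.0, 40.0], [-38.0, 41.0]] Xrange [-0.0373  0.0607]
([[0.21, 0.01, 1.38], [0.21, 0.01, 1.38], [0.21, 0.01, 1.38], [0.2, 0.01, 1.38], [0.2, 0.01, 1.38], [0.2, 0.01, 1.38]], [0.0, 0.001, 0.001])
```

Emit:
move_arm:
  offset:
    - [0.21,0,1.38]
    - [0.21,0,1.38]
    - [0.21,0,1.38]
    - [0.2,0,1.38]
    - [0.2,0,1.38]
  twist:
    - [0,0,0]
    - [0,0,0]
    - [0,0,0]
    - [0,0,0]
    - [0,0,0]
  grip: [0.6,0.6,0.6,0.6,0.6]

```text
time: 16.5
ee_pos: [0.4867, -0.0401, 0.0541]
tcp_rot: [180.0, 15.2, -170.1]
wrist_force: [-0.0, 0.6, -1.2]
opening: 0.0512
grasp_force: 0.0
```

Emit:
move_arm:
  offset:
    - [0.2,0,1.38]
    - [0,0,0]
    - [-0.97,0,0.26]
    - [-0.97,0,0.26]
    - [0,0,0]
  twist:
    - [0,0,0]
    - [0,0,0]
    - [0,0,0]
    - [0,0,0]
    - [0,0,0]
  grip: [0.6,0.6,0.6,0.6,0.6]

```text
time: 17.0
ee_pos: [0.5103, -0.0363, 0.043]
tcp_rot: [-180.0, 15.3, -170.1]
wrist_force: [-0.7, -0.7, 0.4]
opening: 0.0511
grasp_force: 0.0
```

```bash
python3 -c "
from k import *
show()"
```

```text
t 17.0 corner XYZ mm [-48.1  -6.3  28.1] alpha 74.7 yaw 0.4 F(hx,hy,z) [-0.8 -0.6  0.4] open 0.051
```

Emit:
move_arm:
  offset:
    - [-0.39,0,0.1]
    - [-0.39,0,0.1]
    - [-0.39,0,0.105]
    - [-0.39,0,0.105]
    - [-0.39,0,0.105]
  twist:
    - [0,0,0]
    - [0,0,0]
    - [0,0,0]
    - [0,0,0]
    - [0,0,0]
  grip: [0.6,0.6,0.6,0.6,0.6]

```text
time: 17.5
ee_pos: [0.5285, -0.033, 0.0422]
tcp_rot: [180.0, 15.2, -170.1]
wrist_force: [-1.9, 0.3, 0.8]
opening: 0.0509
grasp_force: 0.8
```

Emit:
move_arm:
  offset:
    - [-0.39,0,0.105]
    - [-0.39,0,0.105]
    - [-0.39,0,0.105]
    - [-0.39,0,0.105]
    - [-0.39,0,0.105]
  twist:
    - [0,0,0]
    - [0,0,0]
    - [0,0,0]
    - [0,0,0]
    - [0,0,0]
  grip: [0.6,0.6,0.6,0.6,0.6]

```text
time: 18.0
ee_pos: [0.5486, -0.0296, 0.0423]
tcp_rot: [180.0, 15.2, -170.1]
wrist_force: [-2.4, -1.0, 0.7]
opening: 0.0514
grasp_force: 0.8
```

```bash
python3 -c "
from k import *
show();brd()"
```

```text
t 18.0 corner XYZ mm [-9.3 -5.9 27.3] alpha 74.8 yaw 0.4 F(hx,hy,z) [-2.6 -0.6  0.7] open 0.051
side 1050 z [0.0277 0.0305 0.0326] ((39.37187194824219, -10.816757202148438), (100.96382904052734, 102.93817901611328), 0.4429076015949249) [[-12.0, 40.0], [-11.0, -63.0], [90.0, -62.0], [89.0, 41.0]] Xrange [-0.0085  0.0885]
```

20 mm to go.

Emit:
move_arm:
  offset:
    - [-0.34,0,0.09]
    - [-0.34,0,0.09]
    - [-0.34,0,0.09]
    - [-0.29,0,0.08]
  twist:
    - [0,0,0]
    - [0,0,0]
    - [0,0,0]
    - [0,0,0]
  grip: [0.6,0.6,0.6,0.6]

```text
time: 18.45
ee_pos: [0.5618, -0.0272, 0.0423]
tcp_rot: [180.0, 15.2, -170.1]
wrist_force: [-0.5, -0.6, -0.6]
opening: 0.0514
grasp_force: 0.6
```

Emit:
move_arm:
  offset:
    - [-0.12,0,0.03]
    - [-0.12,0,0.03]
  twist:
    - [0,0,0]
    - [0,0,0]
  grip: [0.6,0.6]

```text
time: 18.65
ee_pos: [0.5641, -0.0268, 0.0423]
tcp_rot: [180.0, 15.2, -170.1]
wrist_force: [-1.7, -0.4, -0.4]
opening: 0.0514
grasp_force: 0.5
```

Emit:
move_arm:
  offset:
    - [-0.1,0,0.025]
    - [0,0,0]
  twist:
    - [0,0,0]
    - [0,0,0]
  grip: [0.6,0.6]

```text
time: 18.85
ee_pos: [0.5652, -0.0266, 0.0425]
tcp_rot: [-180.0, 15.2, -170.1]
wrist_force: [-0.8, -0.8, -0.7]
opening: 0.0512
grasp_force: 0.1
```

Emit:
move_arm:
  offset:
    - [-0.1,0,0.025]
    - [0,0,0]
  twist:
    - [0,0,0]
    - [0,0,0]
  grip: [0.6,0.6]

```text
time: 19.05
ee_pos: [0.5661, -0.0265, 0.0425]
tcp_rot: [-180.0, 15.2, -170.1]
wrist_force: [0.1, -0.2, -0.4]
opening: 0.0514
grasp_force: 0.2
```

```bash
python3 -c "
from k import *
show();brd()"
```

```text
t 19.1 corner XYZ mm [ 8.5 -5.8 27.6] alpha 74.8 yaw 0.4 F(hx,hy,z) [ 0.  -0.3 -0.4] open 0.051
side 1133 z [0.0271 0.0306 0.0332] ((58.658573150634766, -2.0478897094726562), (108.3427505493164, 189.1986541748047), 0.36791568994522095) [[4.0, 92.0], [5.0, -97.0], [113.0, -96.0], [112.0, 93.0]] Xrange [0.0094 0.1116]
```

Keep nudging until it bears on the fence.

Emit:
move_arm:
  offset:
    - [-0.1,0,0.025]
    - [0,0,0]
  twist:
    - [0,0,0]
    - [0,0,0]
  grip: [0.6,0.6]

```text
time: 19.3
ee_pos: [0.5672, -0.0263, 0.0425]
tcp_rot: [-180.0, 15.2, -170.1]
wrist_force: [-0.6, -0.2, 0.1]
opening: 0.051
grasp_force: 0.2
```

Emit:
move_arm:
  offset:
    - [-0.1,0,0.025]
    - [0,0,0]
  twist:
    - [0,0,0]
    - [0,0,0]
  grip: [0.6,0.6]

```text
time: 19.5
ee_pos: [0.5682, -0.0261, 0.0425]
tcp_rot: [180.0, 15.2, -170.1]
wrist_force: [-0.6, -0.8, -1.0]
opening: 0.0513
grasp_force: 0.2
```

Emit:
move_arm:
  offset:
    - [-0.1,0,0.025]
    - [0,0,0]
  twist:
    - [0,0,0]
    - [0,0,0]
  grip: [0.6,0.6]

```text
time: 19.7
ee_pos: [0.5691, -0.0259, 0.0425]
tcp_rot: [180.0, 15.2, -170.1]
wrist_force: [-1.4, -0.1, 0.1]
opening: 0.0514
grasp_force: 0.7
```

Emit:
move_arm:
  offset:
    - [-0.1,0,0.025]
    - [0,0,0]
  twist:
    - [0,0,0]
    - [0,0,0]
  grip: [0.6,0.6]

```text
time: 19.9
ee_pos: [0.5694, -0.0258, 0.0424]
tcp_rot: [180.0, 15.1, -170.1]
wrist_force: [-8.4, -0.8, 4.3]
opening: 0.0512
grasp_force: 3.8
```

```bash
python3 -c "
from k import *
show()"
```

```text
t 19.9 corner XYZ mm [11.8 -5.7 27.4] alpha 74.9 yaw 0.4 F(hx,hy,z) [-8.4  0.6  4.3] open 0.051
```

The board bears on the fence with 8 N. Backing off.

Emit:
move_arm:
  offset:
    - [0.2,0,-0.05]
    - [0.97,0,-0.26]
    - [0.97,0,-0.26]
    - [0.97,0,-0.26]
    - [0,0,-2]
  twist:
    - [0,0,0]
    - [0,0,0]
    - [0,0,0]
    - [0,0,0]
    - [0,0,0]
  grip: [0.6,0.6,0.6,0.6,0.6]

```text
time: 20.4
ee_pos: [0.5303, -0.0323, 0.0592]
tcp_rot: [179.9, 15.0, -170.2]
wrist_force: [0.2, 0.2, -0.4]
opening: 0.0513
grasp_force: 0.0
```

Emit:
move_arm:
  offset:
    - [0,0,-3]
    - [0,0,-3]
    - [0,0,-3]
    - [0,0,0]
    - [0,0,0]
  twist:
    - [0,0,0]
    - [0,0,0]
    - [0,0,0]
    - [0,0,0]
    - [0,0,0]
  grip: [0.6,0.6,0.6,0.6,0.6]

```text
time: 20.9
ee_pos: [0.5098, -0.0364, 0.1493]
tcp_rot: [-180.0, 15.3, -170.1]
wrist_force: [-0.2, -0.6, -0.5]
opening: 0.0509
grasp_force: 0.0
```

```bash
python3 -c "
from k import *
show();brd()
p=cam('side');c=p['color'][120:280,200:380];cv2.imwrite('pics/s5c.png',cv2.resize(c[...,::-1],None,fx=4,fy=3.7))"
```

```text
t 20.9 corner XYZ mm [-48.6  -6.3 134.3] alpha 74.7 yaw 0.4 F(hx,hy,z) [-0.3 -0.6 -0.5] open 0.051
side 1187 z [0.0272 0.0304 0.0331] ((61.29548263549805, -1.953216552734375), (103.42640686035156, 188.78736877441406), 0.6530221700668335) [[9.0, 92.0], [11.0, -97.0], [114.0, -96.0], [112.0, 93.0]] Xrange [0.0107 0.1117]
```

View pics/s5c.png

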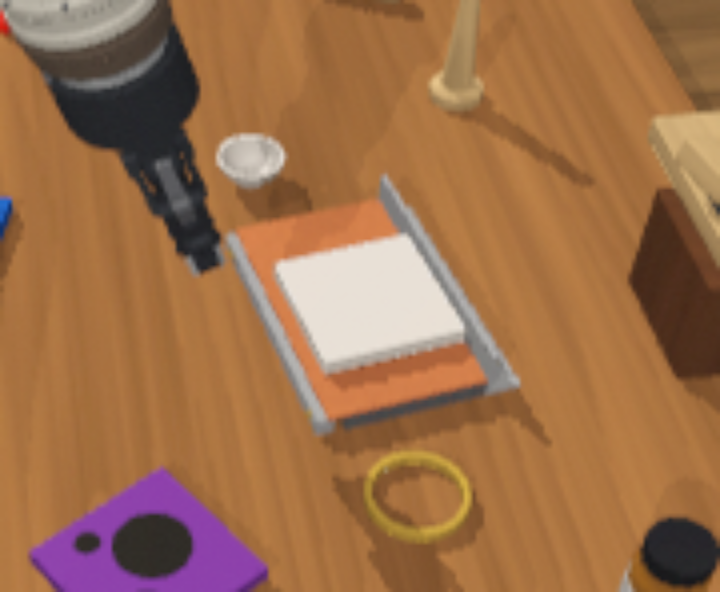

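The board lies white face up, flush along the fence (410,235)–(465,335), and the dish and bangle are undisturbed. Handing in.

```bash
python3 -c "
from workcell import bot
print(bot.job_done())"
```

```text
the job is handed in; nothing more can be done
None
```

The board is turned over, clean white face up, flat on the hearth and pushed up against the fence; the job is handed in, no verdict was returned, and the highest wrist force I read while touching the board was about 17 N.

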